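# Unclip and flip open the toolbox

### The arm

A 6-joint arm with a two-finger parallel gripper is mounted at the origin on the work surface. World frame = base frame: x ahead of the robot, y to its left, z up, the work surface at z = 0. Lengths are in mm, angles in rad, forces in N, time in s.
With the tool pointing down it reaches from about 275 to 775 mm from the base axis. Payload 14.6 kg.
Tool frame: the origin (TCP) lies at the very end of the fingers, on their centre line; the grasp point (between the pads) lies 19 mm behind it; z points along the fingers, y is the line along which they close (so a half turn about z gives the same grasp; the last joint's range is limited). The gripper opens to 85 mm and grips with 20 to 120 N. Pads are 22 mm wide; open, the fingers measure 114 mm over their backs; the gripper's body (76 mm by 85 mm) begins 54 mm behind the grasp point. The pads swing forward as they close: fully open they stand 13 mm farther back than shut.
Start: joints at [1.161, 0.263, -0.048, 1.259, 0, 1.415], TCP at [132.332, 508.052, 231.278] pointing down, gripper open.
Joint ranges: [-2.65, 2.65], [-0.89, 1.7], [-1.18, 1.37], [-2.13, 2.11], [-1.35, 1.29], [-3.14, 3.14]. Speed limits (rad/s): [1.89, 1.89, 2.57, 2.79, 3.14, 3.14].

### API

Orientations are given as a unit quaternion [w, x, y, z].
In Python, from bench import manip gives the robot as it stands.
- The arm moves only by the shell command python3 -m pendant 'ROWS'. ROWS is JSON, a list of rows, each an object of numbers: "jaw": the closure in counts, from 0 (fully open) to 255 (shut); "x", "y", "z": the shift along the tool's x, y, z in units of 50 mm (1.0 is 50 mm); "spin": the turn about the tool's z in units of 8 degrees (1.0 is 8 degrees). A call has 1 to 20 rows; each row shifts and turns the commanded pose from where the row before left it, along the tool's axes as they then stand; what a row does not reach is not made up. A row lasts 1/10 s, in which the tool goes at most 50 mm and 8.59 degrees, less where a joint would pass 70% of its speed; a pose out of reach is approached as far as the arm can. A call is refused whole if a number of a shift passes 1 or a number of a turn 1, either way. A call with a gripper value outside its range is refused whole. The fingers move at their own pace and stop on an object; the grip force is fixed at half the most. Time passes only in rows, so rows that do not move let the fingers close. It gives the time, the measured TCP pose, the force, the opening and the grip force at its end, in the units of the state.
- manip.read_state(): the state, without advancing time (a new reading comes with each control period).
- manip.read_camera(name): name is "scene" or "side" or "wrist"; returns (picture, depth): 400x640x3 uint8, red, green, blue; 400x640 float32, mm along the optical axis (not along the pixel's ray), 0 where there is no reading.
- manip.calibration(name): a dict with "intrinsics" (3x3 intrinsics, pixels), "R" (3x3) and "t" (3): a world point X has camera coordinates R X + t. Camera axes: x right, y down, z forward; pixel columns grow to the right and rows downward; lengths in mm; the calibration is good to about 2 mm. A picture is of the moment at which its call begins: read the wrist's pose just before it. calibration takes no time and is no camera call; for the wrist camera it gives the pose at the moment of the call.
- manip.close_job(): hands the job in; it is judged then, once.
Trained networks look in the newest picture that a camera, given by its name, has taken for a name from the list of things; names that differ only in an ending like _2 or _b are one class to them, and where a whole thing is asked for, a point or a joint stands for the part that bears it (a point fixed in the world has none). Each returns a list of dicts, best first, with "p" (0 to 1); they miss things now and then, are a little off and sometimes report something else, mostly with a low value. They report only what shows in the picture. A call takes as long as a camera call.
- manip.find_in(query, camera): "extent" ([centre column, centre row, width, height] in pixels, round what is visible of it).
The state is a dict: "time_s": time; "joint_pos": joint angles; "qd": joint speeds; "joint_efforts": joint torques, N m; "tool_pos": TCP position; "tcp_rot": TCP orientation; "force": force on the tool from outside, world axes, zero at the start; "wrist_torque": the same for the moment, N m; "grip_width": finger opening in mm; "grasp_force": force on a finger pad.
Only numpy, scipy, OpenCV 4.12 (cv2) and the standard library are available. Lean on these libraries where they do the work, as an engineer would, in place of code of your own. Each camera call takes 0.05 s, during which the arm holds its last target. There are 200 camera calls.

### The job

Open the black toolbox so that its lid stays open by itself: press the orange spring clip on its front down and outward with a fingertip until it snaps clear of the lid, then push the lid up by its front lip and flip it right over backwards past its balance point, so that it rests open on its stop. Only push with the fingers: the toolbox stays put on the bench, neither lifted nor shoved, and the other things on the bench stay where they are.

Things in the scene. Friction and masses are not known exactly. Their poses are not given: they have to be found in the camera images.
- toolbox: Black plastic toolbox, loose, heavy (3 to 5 kg). Body 150 mm deep (its x), 310 long (its y), 98 high; with shut lid 126 mm high, 136 at the orange carry handle folded flat and fixed on the lid. Origin: centre of the underside, z up. The front faces its -x: to the robot's right, within 25 degrees. Body's front wall at x = -75 mm, shut lid's front face at -80 mm; the lid hinges along y at the back.
- clip (a joint): Orange spring clip, 46 mm wide, mid-front: 0 = shut, hooked over a bead on the lid (lid locked, 1 mm play) and snapped in behind two nubs; grows as its top swings outward (toolbox -x) and down about a pivot along y; stop 2.1 rad. Pressing its tab down takes 3 to 5 N until it snaps free at about 0.15 rad; then a weak spring swings it right down to its stop, where it stays.
- clip_tab (a point): Place to press: middle of the upper face of the clip's thumb tab; moves with the clip. Shut: 107 mm above the bench, toolbox x = -112 mm; the tab is 46 mm wide along y, sticks out from x = -95 to -127 mm, slopes down outward by 15 degrees, 5 mm thick, free air below. The clip's hook stands 10 mm higher right behind it (x from -80 to -95 mm).
- clip_pivot (a point): Axis of the clip on the toolbox body (toolbox x = -82 mm, 76 mm above the bench), axis along toolbox y; with the clip shut, clip_tab lies 30 mm in front of it and 31 mm above it.
- lid (a joint): The lid: 0 = shut, grows as its front rises and it swings up and back about the hinge; stop at 1.95 rad (leaning back, held by gravity). Weighs 0.25 to 0.45 kg, hinge nearly free. It balances at about 1.35 rad: below that it falls shut, above that it falls open. Hollow shell 157 mm deep, 26 mm high skirts, open underneath.
- lid_hinge (a point): Middle of the lid's hinge axis (along toolbox y): toolbox x = +77 mm, 99 mm above the bench.
- lip_left (a point): Middle of the underside of the left (toolbox +y) finger lip; moves with the lid. The lips are grey ledges on the lid's lower front edge, 6 mm thick, 40 to 145 mm either side of the middle, sticking out 18 mm; free air below down to the bench, the body's front wall 14 mm behind this point. Shut: 99 mm above the bench, toolbox x = -89 mm, 166 mm from the hinge axis.
- lip_right (a point): The same for the right finger lip (toolbox -y side).
- tin: Stainless steel tin with twist cap, 86 mm diameter, 122 mm high; origin under its centre. Leave alone.
- mallet: Wooden mallet lying flat: head 62 x 125 x 64 mm centred 100 mm along its +x, handle 25 mm thick reaching to 190 mm along its -x; origin on the bench. Leave alone.
- tile_offcut: Grey ceramic tile offcut, 120 x 90 x 9 mm with a notched corner, lying flat; origin under its middle. Leave alone.
- scraper: Yellow plastic scraper lying flat, from 118 mm along its -x (handle, 30 mm wide, 18 mm high) to 98 mm along its +x (blade, 90 mm wide). Leave alone.
- screw_jar: Amber jar with green cap, 72 mm diameter, 95 mm high; origin under its centre. Leave alone.
- sanding_block: Cork sanding block, 115 x 66 x 40 mm; origin under its centre. Leave alone.
- tape_measure: Black tape measure standing on edge, 72 x 36 x 66 mm; origin under its centre. Leave alone.

How it is judged (in metres and radians):
On the way, in this order (a step that is already met when the one before it is completed fails the run):
1. the clip is pressed off while the lid is still shut (value of joint clip above 0.7 rad and value of joint lid below 0.1 rad), for 0.05 s.
2. the lid is pushed over its balance point (value of joint lid above 1.5 rad), for 0.05 s.
At the end, for the whole second after the job is handed in: The lid rests open at 1.8 rad or more (stop 1.95) and is still, the clip is open (over 1.2 rad), the toolbox stands level within 30 mm of where it was (its hinge 40 mm), and each other thing within 20 mm of where it was (value of joint lid above 1.8 rad and velocity of joint lid between -0.1 and 0.1 rad/s and value of joint clip above 1.2 rad and distance of toolbox from where it was at the start of the episode below 0.03 m and distance of lid_hinge from where it was at the start of the episode below 0.04 m and angle between toolbox's own z axis and vertical below 0.06 rad and linear speed of toolbox below 0.02 m/s and not (distance of tin from where it was at the start of the episode above 0.02 m) and not (distance of mallet from where it was at the start of the episode above 0.02 m) and not (distance of tile_offcut from where it was at the start of the episode above 0.02 m) and not (distance of scraper from where it was at the start of the episode above 0.02 m) and not (distance of screw_jar from where it was at the start of the episode above 0.02 m) and not (distance of sanding_block from where it was at the start of the episode above 0.02 m) and not (distance of tape_measure from where it was at the start of the episode above 0.02 m)); the robot touches nothing.
It fails at once if the toolbox is lifted or tipped (height (world z) of toolbox above 0.012 m or angle between toolbox's own z axis and vertical above 0.1 rad).
It fails at once if the toolbox is shoved more than 30 mm (its hinge 40 mm) (distance of toolbox from where it was at the start of the episode above 0.03 m or distance of lid_hinge from where it was at the start of the episode above 0.04 m).
It fails at once if another thing on the bench is moved more than 20 mm or lifted (distance of any of tin, mallet, tile_offcut, scraper, screw_jar, sanding_block, tape_measure from where it was at the start of the episode above 0.02 m).
It also fails if it takes over 48 s, if anything falls off the work surface, if the arm or the gripper's body presses on something with over 40 N, if the wrist force passes 120 N, or if a joint passes its speed limit or range.

## Working session

There is one attempt and no reset: what is moved stays moved. The work goes in short steps, Python scripts to look and compute and a shell command to move; the robot and the scene stay as the last step left them, time stands still between calls to the robot, and variables do not carry over. Pictures are saved under pics/ and viewed, at most 10 in all, crops included, and the job is handed in when it is done.

```bash
mkdir -p pics
cat > h.py <<'E'
import numpy as np, cv2
from bench import manip
from scipy.spatial.transform import Rotation as R
def cloud(cam):
    c=manip.calibration(cam); pic,d=manip.read_camera(cam)
    K=np.array(c["intrinsics"]);Rm=np.array(c["R"]);t=np.array(c["t"])
    v,u=np.mgrid[:d.shape[0],:d.shape[1]]
    P=np.stack([(u-K[0,2])*d/K[0,0],(v-K[1,2])*d/K[1,1],d],-1)
    W=(P-t)@Rm
    W[d==0]=np.nan
    return pic,d,W
E
python3 - <<'E'
from h import *
s=manip.read_state();print(s)
ims=[]
for c in("scene","side"):
    pic,d,W=cloud(c);np.save(c+".npy",W);cv2.imwrite(f"pics/{c}0.png",pic[...,::-1])
    for q in("toolbox","clip","lip_left","tin","mallet","tile_offcut","scraper","screw_jar","sanding_block","tape_measure"):
        r=manip.find_in(q,c)
        for x in r[:1]:
            e=x["extent"];u,v=int(e[0]),int(e[1]);print(c,q,round(x["p"],2),np.round(e),np.round(W[v,u]))
E
```

```text
{'time_s': 0.0, 'joint_pos': array([ 1.16073328e+00,  2.63576797e-01, -4.89294322e-02,  1.25939602e+00,
       -1.94828016e-06,  1.41547561e+00]), 'qd': array([-0.00074244, -0.00047261,  0.00147552, -0.0005713 , -0.00161258,
       -0.00105343]), 'joint_efforts': array([ 9.09911728e-05, -6.37626243e+01,  3.84577882e+01,  1.34517584e-02,
       -5.79158677e-05,  3.62176661e-05]), 'tool_pos': array([132.2066965 , 507.80616522, 230.79992238]), 'tcp_rot': array([-1.53308861e-04,  1.27027025e-01,  9.91899102e-01, -5.31286203e-04]), 'force': array([0.14596464, 0.44094376, 0.33242576]), 'wrist_torque': array([ 0.0521859 , -0.01352995, -0.00415931]), 'grasp_force': 0.0, 'grip_width': 85.50391744840466}
scene toolbox 0.83 [291. 213. 116.  96.] [678.  14. 128.]
scene clip 0.36 [270. 186.   6.   4.] [ 585. -141.  118.]
scene lip_left 0.91 [292. 200. 117.  67.] [626. -24. 132.]
scene tin 0.65 [501. 234.  37.  52.] [395. 517.  95.]
scene mallet 0.74 [433. 216.  36.  25.] [307. 298.  13.]
scene tile_offcut 0.95 [435. 216.  33.  23.] [306. 305.  11.]
scene scraper 0.72 [291. 167.  42.  26.] [ 306. -284.    9.]
scene screw_jar 0.91 [428. 253.  28.  48.] [564. 384.  82.]
scene sanding_block 0.94 [197. 199.  36.  32.] [ 695. -374.   43.]
scene tape_measure 0.72 [423. 296.  28.  25.] [696. 431.  65.]
side toolbox 0.63 [352. 197. 107.  86.] [524. -97. 123.]
side clip 0.77 [375. 201.  14.  12.] [ 572. -151.  112.]
side lip_left 0.84 [353. 190. 112.  60.] [557. -78. 127.]
side tin 0.78 [194. 166.  29.  40.] [329. 468.  84.]
side mallet 0.57 [437. 306.  84. 102.] [ 436. -470.   -4.]
side tile_offcut 0.87 [223. 207.  38.  26.] [302. 288.   9.]
side scraper 0.61 [349. 300.  71.  51.] [ 280. -290.   17.]
side screw_jar 0.64 [257. 161.  18.  27.] [512. 343.  70.]
side sanding_block 0.64 [461. 244.  28.  32.] [ 650. -421.   41.]
side tape_measure 0.83 [276. 148.  17.  20.] [661. 399.  33.]
```

Run:
```python
from h import *
a=cv2.imread("pics/scene0.png")[120:340,150:560];b=cv2.imread("pics/side0.png")[120:390,150:560]
a=cv2.resize(a,None,fx=1.45,fy=1.3);b=cv2.resize(b,(a.shape[1],300))
cv2.imwrite("pics/v0.png",np.vstack([a,b]))
# lid top points: fit
for c in("scene","side"):
    W=np.load(c+".npy").reshape(-1,3)
    g=manip.calibration(c);print(c,np.round(-np.array(g["R"]).T@np.array(g["t"])))
    m=(W[:,2]>119)&(W[:,2]<132)&(W[:,0]>300)&(W[:,1]>-250)&(W[:,1]<250)&(W[:,0]<850)
    P=W[m][:,:2].astype(np.float32);print(m.sum(),cv2.minAreaRect(P),P.min(0),P.max(0))
```

```text
scene [1444.  667.  852.]
2876 ((659.4425048828125, -69.69046020507812), (199.05960083007812, 479.4718017578125), 68.31917572021484) [ 420.68256 -249.52814] [849.1415  71.3031]
side [-313. -746.  957.]
2727 ((590.906494140625, -56.534210205078125), (181.61843872070312, 323.8197326660156), 76.1495361328125) [ 417.97357 -162.46419] [767.5979  64.1301]
```

View pics/v0.png

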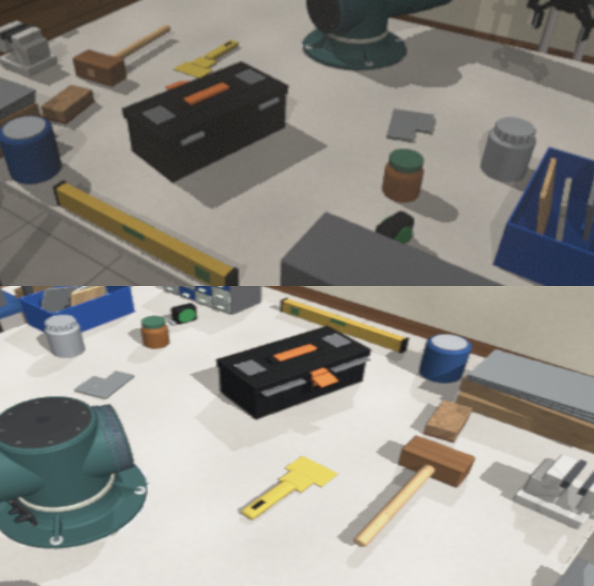

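Run:
```python
from h import *
for c in("scene","side"):
    W=np.load(c+".npy");im=cv2.imread(f"pics/{c}0.png");hsv=cv2.cvtColor(im,cv2.COLOR_BGR2HSV)
    box=(W[...,0]>350)&(W[...,0]<800)&(W[...,1]>-220)&(W[...,1]<110)
    m=(W[...,2]>121)&(W[...,2]<131)&box
    n,l,st,_=cv2.connectedComponentsWithStats(m.astype(np.uint8))
    k=1+st[1:,4].argmax();m=cv2.erode((l==k).astype(np.uint8),np.ones((2,2)))>0
    P=W[m][:,:2].astype(np.float32);r=cv2.minAreaRect(P);print(c,m.sum(),np.round(r[0]),np.round(r[1]),r[2],np.round(W[m][:,2].mean()))
    o=(hsv[...,0]<16)&(hsv[...,1]>150)&(hsv[...,2]>110)&box
    n,l,st,_=cv2.connectedComponentsWithStats(o.astype(np.uint8))
    for i in range(1,n):
        if st[i,4]>15:
            Q=W[l==i];print(" orange",st[i],np.round(np.nanmedian(Q,0)),np.round(np.nanmin(Q,0)),np.round(np.nanmax(Q,0)))
            r=cv2.minAreaRect(Q[:,:2].astype(np.float32));print(r)
```

```text
scene 2068 [596. -40.] [156. 319.] 76.44598388671875 127.0
 orange [266 183  10   5  18] [ 583. -139.  118.] [ 556. -156.  106.] [ 598. -125.  127.]
((576.744384765625, -138.0834197998047), (35.51450729370117, 34.18961715698242), 75.42818450927734)
 orange [277 184  30  16 171] [597. -44. 137.] [545. -66. 129.] [647. -23. 141.]
((596.2520751953125, -44.28813552856445), (34.007381439208984, 102.77647399902344), 83.7030258178711)
side 2116 [591. -51.] [157. 318.] 75.91304779052734 126.0
 orange [339 172  30  16 208] [590. -52. 134.] [535. -73. 123.] [651. -22. 139.]
((593.5463256835938, -46.88676071166992), (38.69182205200195, 111.40211486816406), 76.54186248779297)
 orange [364 193  20  18 219] [ 568. -147.  107.] [ 539. -176.   32.] [ 647. -122.  121.]
((592.837158203125, -150.75125122070312), (52.25769805908203, 105.31829833984375), 84.99059295654297)
```

```bash
python3 -m pendant '[{"x":-0.62,"y":-0.6,"jaw":255},{"x":-0.62,"y":-0.6},{"x":-0.62,"y":-0.6},{"x":-0.62,"y":-0.6},{"x":-0.62,"y":-0.6},{"x":-0.62,"y":-0.6},{"x":-0.62,"y":-0.6},{"x":-0.62,"y":-0.6},{"x":-0.62,"y":-0.6},{"x":-0.62,"y":-0.6},{"x":-0.62,"y":-0.6},{"x":-0.62,"y":-0.6},{"x":-0.62,"y":-0.6},{"x":-0.62,"y":-0.6},{"x":-0.62,"y":-0.6},{"x":-0.62,"y":-0.6},{"x":-0.62,"y":-0.6},{"x":-0.62,"y":-0.6},{"x":-0.62,"y":-0.6}]'
python3 -m pendant '[{"spin":0.94},{"spin":0.94},{"spin":0.94},{"spin":0.94},{"spin":0.94},{"spin":0.94},{"spin":0.94},{"spin":0.94},{"spin":0.94},{"spin":0.94},{"spin":0.94},{"spin":0.94}]'
python3 - <<'E'
from h import *
pic,d,W=cloud("wrist");np.save("w.npy",W);cv2.imwrite("pics/w1.png",pic[...,::-1])
s=manip.read_state();print(s["tool_pos"],s["tcp_rot"],s["joint_pos"],s["force"],s["grip_width"])
q=s["tcp_rot"];print(np.round(R.from_quat([q[1],q[2],q[3],q[0]]).as_matrix(),3))
for n in("clip","clip_tab","lip_left","lip_right","toolbox"):
    for x in manip.find_in(n,"wrist")[:2]:
        e=x["extent"];print(n,round(x["p"],2),np.round(e),np.round(W[int(e[1]),int(e[0])]))
E
```

```text
[132.3379401  508.04935286 231.29734228] [1.33854336e-05 1.27046034e-01 9.91896822e-01 2.89133008e-06] [ 1.16070033e+00  2.63082774e-01 -4.82724459e-02  1.25942809e+00
 -2.40950743e-05  1.41548095e+00] [0.17731369 0.19838532 0.08769525] 85.47019526350843
[[-0.968  0.252  0.   ]
 [ 0.252  0.968  0.   ]
 [-0.     0.    -1.   ]]validation failed for argument at $[0]...
validation failed for argument at $[0]...
```

View pics/w1.png

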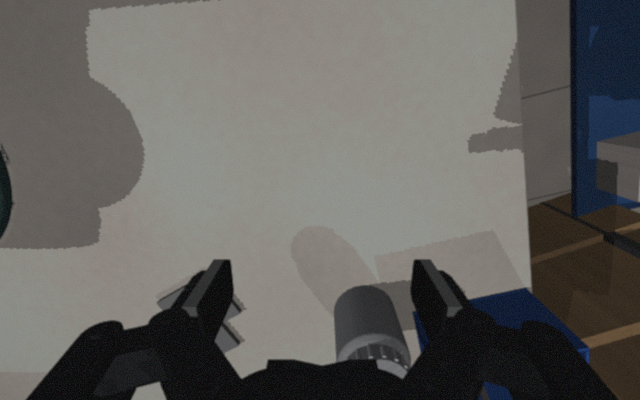

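The arm had not moved, because the rows were refused. The picture is of the start pose, with the tin below the gripper near (370, 320). The rows probably need all five keys.

```bash
python3 -m pendant '[{"x":-0.62,"y":-0.6,"z":0,"spin":0,"jaw":255},{"x":-0.62,"y":-0.6,"z":0,"spin":0,"jaw":255},{"x":-0.62,"y":-0.6,"z":0,"spin":0,"jaw":255},{"x":-0.62,"y":-0.6,"z":0,"spin":0,"jaw":255},{"x":-0.62,"y":-0.6,"z":0,"spin":0,"jaw":255},{"x":-0.62,"y":-0.6,"z":0,"spin":0,"jaw":255},{"x":-0.62,"y":-0.6,"z":0,"spin":0,"jaw":255},{"x":-0.62,"y":-0.6,"z":0,"spin":0,"jaw":255},{"x":-0.62,"y":-0.6,"z":0,"spin":0,"jaw":255},{"x":-0.62,"y":-0.6,"z":0,"spin":0,"jaw":255},{"x":-0.62,"y":-0.6,"z":0,"spin":0,"jaw":255},{"x":-0.62,"y":-0.6,"z":0,"spin":0,"jaw":255},{"x":-0.62,"y":-0.6,"z":0,"spin":0,"jaw":255},{"x":-0.62,"y":-0.6,"z":0,"spin":0,"jaw":255},{"x":-0.62,"y":-0.6,"z":0,"spin":0,"jaw":255},{"x":-0.62,"y":-0.6,"z":0,"spin":0,"jaw":255},{"x":-0.62,"y":-0.6,"z":0,"spin":0,"jaw":255},{"x":-0.62,"y":-0.6,"z":0,"spin":0,"jaw":255},{"x":-0.62,"y":-0.6,"z":0,"spin":0,"jaw":255}]'
cat > look.py <<'E'
from h import *
import sys
def st():
    s=manip.read_state();q=s["tcp_rot"];M=R.from_quat([q[1],q[2],q[3],q[0]]).as_matrix()
    print("t",s["time_s"],"pos",np.round(s["tool_pos"],1),"j",np.round(s["joint_pos"],2),"F",np.round(s["force"],1),"w",round(s["grip_width"],1),"toolx",np.round(M[:,0],3))
if __name__=="__main__":
    pic,d,W=cloud("wrist");np.save("w.npy",W);cv2.imwrite(f"pics/{sys.argv[1]}.png",pic[...,::-1]);st()
    for n in("clip","clip_tab","lip_left","lip_right","toolbox"):
        for x in manip.find_in(n,"wrist")[:2]:
            e=x["extent"];print(n,round(x["p"],2),np.round(e),np.round(W[int(e[1]),int(e[0])]))
E
python3 look.py w2
```

```text
time_s: 3.3
tool_pos: [559.3, -193.8, 231.2]
tcp_rot: [0.0, 0.127, 0.992, -0.0]
force: [-0.1, -0.4, 0.7]
grip_width: 0.1
grasp_force: 0.0
t 3.35 pos [ 561.8 -198.6  230. ] j [-0.48  0.39  0.13  1.32 -0.   -0.22] F [-5.1 -2.1 -3.9] w 0.1 toolx [-0.967  0.255 -0.001]
clip 0.57 [378. 187.  60.  56.] [ 567. -143.  108.]
clip_tab 0.75 [376. 185.  59.  48.] [ 565. -144.  106.]
clip_tab 0.71 [190.  21.  95.  42.] [ 374. -286.    3.]
lip_left 0.94 [510. 173. 261. 346.] [572. -44. 134.]
lip_right 0.74 [506. 174. 261. 344.] [573. -46. 134.]
toolbox 0.7 [493. 173. 293. 345.] [572. -52. 126.]
```

Run:
```python
from h import *
W=np.load("w.npy");im=cv2.imread("pics/w2.png");hsv=cv2.cvtColor(im,cv2.COLOR_BGR2HSV)
o=(hsv[...,0]<18)&(hsv[...,1]>130)&(hsv[...,2]>80)&(W[...,2]>60)
th=np.radians(76.2);ex=np.array([np.cos(th),np.sin(th)]);ey=np.array([-ex[1],ex[0]])
n,l,st_,_=cv2.connectedComponentsWithStats(o.astype(np.uint8))
for i in range(1,n):
    if st_[i,4]>60:
        Q=W[l==i];Q=Q[~np.isnan(Q[:,0])];a=Q[:,:2]@ex;b=Q[:,:2]@ey
        print(st_[i],np.round(np.median(Q,0)),"ex",np.percentile(a,[1,99]).round(1),"ey",np.percentile(b,[1,99]).round(1),"z",np.percentile(Q[:,2],[1,99]).round())
        print(cv2.minAreaRect(Q[:,:2].astype(np.float32)))
m=(W[...,2]>121)&(W[...,2]<131)
n,l,s2,_=cv2.connectedComponentsWithStats(m.astype(np.uint8));k=1+s2[1:,4].argmax()
Q=W[l==k];print(s2[k],cv2.minAreaRect(Q[:,:2].astype(np.float32)))
a=Q[:,:2]@ex;print("lid front ex",np.percentile(a,[.5,2]),"z",np.median(Q[:,2]))
# front edge line fit per ey bin
b=Q[:,:2]@ey
pts=[]
for b0 in np.arange(b.min()+10,b.max()-10,8):
    s=(b>b0)&(b<b0+8)
    if s.sum()>20: pts.append((b0+4,np.percentile(a[s],1)))
print(np.round(pts,0).tolist(),b.min(),b.max());print(np.polyfit(*np.array(pts).T,1))
```

```text
[ 482  129   56  125 4336] [587. -45. 134.] ex [ 85.2 115.3] ey [-636.8 -534.1] z [126. 136.]
((593.5660400390625, -42.470489501953125), (31.72286605834961, 106.64682006835938), 76.20761108398438)
[ 350  159   58   54 2706] [ 566. -142.  107.] ex [-26.4  20.6] ey [-606.9 -563.1] z [ 79. 117.]
((569.7314453125, -142.43890380859375), (49.08680725097656, 49.69866943359375), 75.22766876220703)
[  13  163  127   82 5531] [ 521. -449.   63.] ex [-372.1 -254.9] ey [-653.4 -574.2] z [61. 64.]
((521.63330078125, -451.5113220214844), (59.11725616455078, 120.72148132324219), 4.2484331130981445)
[  402     0   238   345 58065] ((602.680908203125, -44.58782958984375), (158.91493225097656, 301.2020568847656), 76.14085388183594)
lid front ex [21.85279128 23.92443438] z 124.64242184956939
[[-733.0, 92.0], [-725.0, 80.0], [-717.0, 68.0], [-709.0, 54.0], [-701.0, 43.0], [-693.0, 31.0], [-685.0, 23.0], [-677.0, 22.0], [-669.0, 22.0], [-661.0, 22.0], [-653.0, 22.0], [-645.0, 22.0], [-637.0, 22.0], [-629.0, 22.0], [-621.0, 22.0], [-613.0, 22.0], [-605.0, 22.0], [-597.0, 22.0], [-589.0, 22.0], [-581.0, 22.0], [-573.0, 22.0], [-565.0, 22.0], [-557.0, 22.0], [-549.0, 22.0], [-541.0, 22.0], [-533.0, 22.0], [-525.0, 22.0], [-517.0, 22.0], [-509.0, 23.0], [-501.0, 22.0], [-493.0, 23.0], [-485.0, 23.0], [-477.0, 23.0], [-469.0, 23.0], [-461.0, 23.0], [-453.0, 22.0]] -746.5892344908503 -445.2375194080988
[ -0.11851798 -41.41727664]
```

View pics/w2.png

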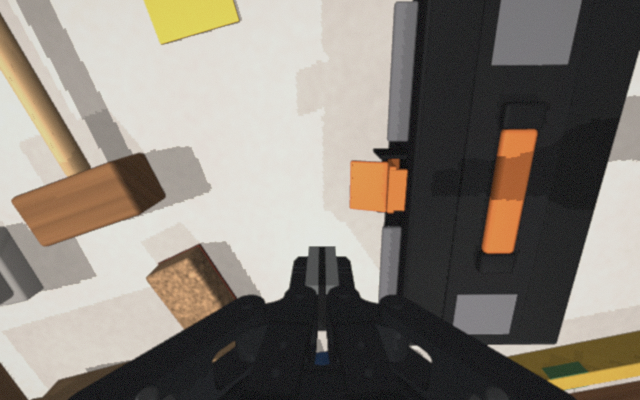

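```bash
python3 -m pendant '[{"x":0,"y":0,"z":0,"spin":-0.95,"jaw":255},{"x":0,"y":0,"z":0,"spin":-0.95,"jaw":255},{"x":0,"y":0,"z":0,"spin":-0.95,"jaw":255},{"x":0,"y":0,"z":0,"spin":-0.95,"jaw":255},{"x":0,"y":0,"z":0,"spin":-0.95,"jaw":255},{"x":0,"y":0,"z":0,"spin":-0.95,"jaw":255},{"x":0,"y":0,"z":0,"spin":-0.95,"jaw":255},{"x":0,"y":0,"z":0,"spin":-0.95,"jaw":255},{"x":0,"y":0,"z":0,"spin":-0.95,"jaw":255},{"x":0,"y":0,"z":0,"spin":-0.95,"jaw":255},{"x":0,"y":0,"z":0,"spin":-0.95,"jaw":255},{"x":0,"y":0,"z":0,"spin":-0.95,"jaw":255},{"x":0,"y":0,"z":0,"spin":0,"jaw":255}]'
cat > tb.py <<'E'
from h import *
th=np.radians(76.2);ex=np.array([np.cos(th),np.sin(th)]);ey=np.array([-ex[1],ex[0]]);O=101*ex-585.3*ey
s=manip.read_state();p=s["tool_pos"];F=s["force"]
q=s["tcp_rot"];M=R.from_quat([q[1],q[2],q[3],q[0]]).as_matrix()
print("t %.2f"%s["time_s"],"box xyz",np.round([(p[:2]-O)@ex,(p[:2]-O)@ey,p[2]],1),"F box",np.round([F[:2]@ex,F[:2]@ey,F[2]],1),"toolx",np.round([M[:2,0]@ex,M[:2,0]@ey],3),"w",round(s["grip_width"],1))
E
python3 tb.py
```

```text
time_s: 4.9
tool_pos: [558.2, -190.9, 231.8]
tcp_rot: [0.0, -0.621, 0.784, -0.0]
force: [0.6, -0.4, 0.6]
grip_width: -0.1
grasp_force: 0.0
t 4.90 box xyz [-153.2   -2.4  231.8] F box [-0.3 -0.7  0.6] toolx [-1.   -0.01] w -0.1
```

```bash
python3 -m pendant '[{"x":-0.15,"y":0.01,"z":0.45,"spin":0,"jaw":255},{"x":-0.15,"y":0.01,"z":0.45,"spin":0,"jaw":255},{"x":-0.15,"y":0.01,"z":0.45,"spin":0,"jaw":255},{"x":-0.15,"y":0.01,"z":0.45,"spin":0,"jaw":255},{"x":-0.15,"y":0.01,"z":0.45,"spin":0,"jaw":255},{"x":0,"y":0,"z":0,"spin":0,"jaw":255},{"x":0,"y":0,"z":0,"spin":0,"jaw":255}]'; python3 tb.py
python3 -m pendant '[{"x":0,"y":0,"z":0.06,"spin":0,"jaw":255},{"x":0,"y":0,"z":0.06,"spin":0,"jaw":255},{"x":0,"y":0,"z":0.06,"spin":0,"jaw":255},{"x":0.02,"y":0,"z":0.06,"spin":0,"jaw":255},{"x":0.02,"y":0,"z":0.06,"spin":0,"jaw":255}]'; python3 tb.py
```

```text
time_s: 5.6
tool_pos: [564.8, -154.6, 119.6]
tcp_rot: [0.0, -0.619, 0.785, -0.0]
force: [0.2, -0.1, -0.0]
grip_width: 0.2
grasp_force: 0.0
t 5.60 box xyz [-1.164e+02 -1.000e-01  1.196e+02] F box [ 0.  -0.2 -0. ] toolx [-1.    -0.006] w 0.2
time_s: 6.1
tool_pos: [564.8, -157.8, 104.6]
tcp_rot: [-0.0, -0.62, 0.785, -0.001]
force: [-5.8, -5.5, 24.5]
grip_width: -0.5
grasp_force: 12.7
t 6.10 box xyz [-119.5   -0.8  104.6] F box [-6.7  4.4 24.5] toolx [-1.    -0.007] w -0.5
```

```bash
python3 -m pendant '[{"x":0.02,"y":0,"z":0.04,"spin":0,"jaw":255}]'; python3 tb.py
python3 -m pendant '[{"x":0.03,"y":0,"z":0.04,"spin":0,"jaw":255},{"x":0.03,"y":0,"z":0.04,"spin":0,"jaw":255}]'; python3 tb.py
```

```text
time_s: 6.2
tool_pos: [564.3, -159.5, 102.8]
tcp_rot: [-0.001, -0.619, 0.785, -0.002]
force: [-7.6, -10.8, 17.8]
grip_width: 0.0
grasp_force: 10.6
t 6.20 box xyz [-121.3   -0.7  102.8] F box [-12.3   4.8  17.8] toolx [-1.    -0.006] w 0.0
time_s: 6.4
tool_pos: [563.6, -162.7, 98.6]
tcp_rot: [-0.001, -0.619, 0.785, -0.002]
force: [-5.3, -10.2, 7.1]
grip_width: 0.6
grasp_force: 6.5
t 6.40 box xyz [-124.6   -0.8   98.6] F box [-11.2   2.7   7.1] toolx [-1.    -0.006] w 0.6
```

```bash
python3 -m pendant '[{"x":0.05,"y":0,"z":0.05,"spin":0,"jaw":255},{"x":0.05,"y":0,"z":0.05,"spin":0,"jaw":255},{"x":0.05,"y":0,"z":0.02,"spin":0,"jaw":255},{"x":0,"y":0,"z":0,"spin":0,"jaw":255}]'; python3 tb.py
python3 - <<'E'
from h import *
p,_=manip.read_camera("side");cv2.imwrite("pics/s3.png",cv2.resize(p[140:260,290:450,::-1],None,fx=4,fy=4))
E
```

```text
time_s: 6.8
tool_pos: [561.6, -168.3, 91.5]
tcp_rot: [-0.0, -0.62, 0.785, 0.0]
force: [-0.2, -1.9, 0.6]
grip_width: 0.1
grasp_force: 1.0
t 6.80 box xyz [-130.5   -0.2   91.5] F box [-1.9 -0.3  0.6] toolx [-1.    -0.007] w 0.1
```

View pics/s3.png

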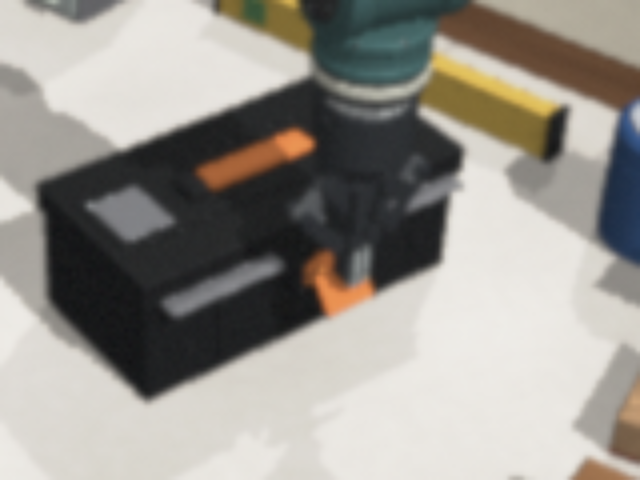

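The clip has sprung open: the orange tab now hangs down at about (345, 295) in the crop, and the lid is still shut. Next I go to the left lip and try pushing in and up.

```bash
python3 -m pendant '[{"x":0,"y":0,"z":-0.6,"spin":0,"jaw":255},{"x":0,"y":0,"z":-0.6,"spin":0,"jaw":255},{"x":0,"y":0.8,"z":0,"spin":0,"jaw":255},{"x":0,"y":0.8,"z":0,"spin":0,"jaw":255},{"x":0,"y":0,"z":0.56,"spin":0,"jaw":255},{"x":0,"y":0,"z":0.56,"spin":0,"jaw":255},{"x":-0.16,"y":0,"z":0,"spin":0,"jaw":255},{"x":-0.1,"y":0,"z":0,"spin":0,"jaw":255},{"x":0,"y":0,"z":0,"spin":0,"jaw":255},{"x":0,"y":0,"z":0,"spin":0,"jaw":255}]'; python3 tb.py
python3 - <<'E'
from h import *
p,_=manip.read_camera("side");cv2.imwrite("pics/s4.png",cv2.resize(p[140:260,290:450,::-1],None,fx=4,fy=4))
E
```

```text
time_s: 7.85
tool_pos: [487.8, -136.9, 96.8]
tcp_rot: [0.0, -0.62, 0.785, -0.001]
force: [0.7, 0.1, 0.3]
grip_width: 0.0
grasp_force: 0.0
t 7.85 box xyz [-117.6   79.    96.8] F box [ 0.3 -0.7  0.3] toolx [-1.    -0.008] w 0.0
```

View pics/s4.png

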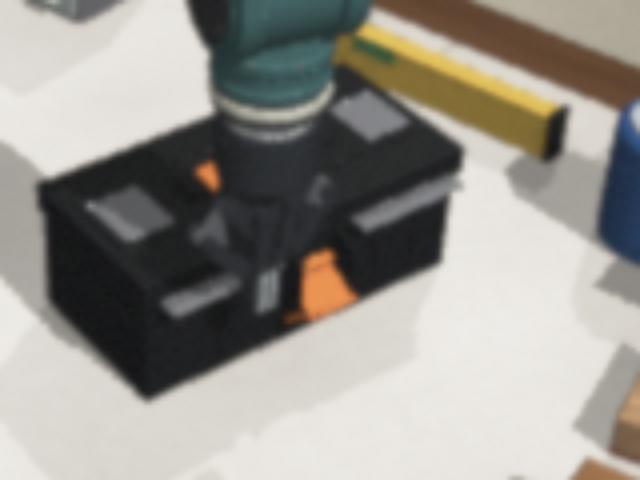

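The clip is fully down at (325, 285), and the fingertip stands in front of the left lip at (265, 290). Now I press in gently.

```bash
for i in 1; do python3 -m pendant '[{"x":-0.06,"y":0,"z":0,"spin":0,"jaw":255},{"x":-0.06,"y":0,"z":0,"spin":0,"jaw":255},{"x":0,"y":0,"z":0,"spin":0,"jaw":255}]' >/dev/null; python3 tb.py; python3 -m pendant '[{"x":-0.05,"y":0,"z":0,"spin":0,"jaw":255},{"x":0,"y":0,"z":0,"spin":0,"jaw":255}]' >/dev/null;python3 tb.py; done
```

```text
t 8.20 box xyz [-111.5   79.8   95.9] F box [-0.5  0.1  0.2] toolx [-1.    -0.007] w 0.2
t 8.40 box xyz [-109.7   79.8   95.8] F box [-4.8  0.   0.4] toolx [-1.    -0.007] w 0.2
```

```bash
python3 -m pendant '[{"x":-0.04,"y":0,"z":0,"spin":0,"jaw":255},{"x":-0.01,"y":0,"z":-0.08,"spin":0,"jaw":255}]' >/dev/null;python3 tb.py; python3 -m pendant '[{"x":-0.01,"y":0,"z":-0.12,"spin":0,"jaw":255},{"x":-0.02,"y":0,"z":-0.15,"spin":0,"jaw":255}]' >/dev/null;python3 tb.py
python3 - <<'E'
from h import *
p,_=manip.read_camera("side");cv2.imwrite("pics/s5.png",cv2.resize(p[140:260,290:450,::-1],None,fx=4,fy=4))
E
```

```text
t 8.60 box xyz [-108.4   80.2   99.5] F box [-15.2   2.2  -1.8] toolx [-1.    -0.006] w 0.0
t 8.80 box xyz [-107.1   80.2  113.3] F box [-16.    2.9   0.3] toolx [-1.    -0.006] w -0.1
```

View pics/s5.png

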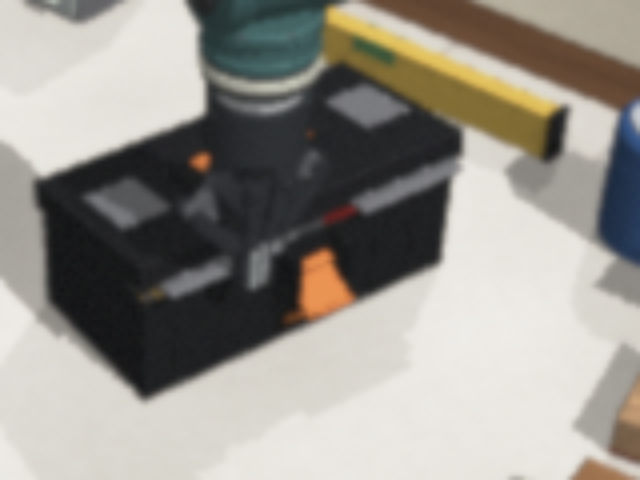

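The red contents show in a gap at (340, 213), so the lid is rising with the finger. I keep following the arc.

```bash
python3 -m pendant '[{"x":-0.03,"y":0,"z":-0.17,"spin":0,"jaw":255},{"x":-0.03,"y":0,"z":-0.17,"spin":0,"jaw":255},{"x":-0.045,"y":0,"z":-0.17,"spin":0,"jaw":255},{"x":-0.045,"y":0,"z":-0.17,"spin":0,"jaw":255}]' >/dev/null;python3 tb.py; python3 -m pendant '[{"x":-0.06,"y":0,"z":-0.16,"spin":0,"jaw":255},{"x":-0.06,"y":0,"z":-0.16,"spin":0,"jaw":255},{"x":-0.08,"y":0,"z":-0.16,"spin":0,"jaw":255},{"x":-0.08,"y":0,"z":-0.16,"spin":0,"jaw":255}]' >/dev/null;python3 tb.py
python3 - <<'E'
from h import *
p,_=manip.read_camera("side");cv2.imwrite("pics/s6.png",cv2.resize(p[110:260,290:450,::-1],None,fx=4,fy=4))
E
```

```text
t 9.25 box xyz [-99.6  80.3 147.7] F box [-14.3   3.9   3.1] toolx [-1.    -0.006] w -0.4
t 9.65 box xyz [-85.6  80.1 180. ] F box [-14.8   4.1   7.3] toolx [-1.    -0.006] w 0.1
```

View pics/s6.png

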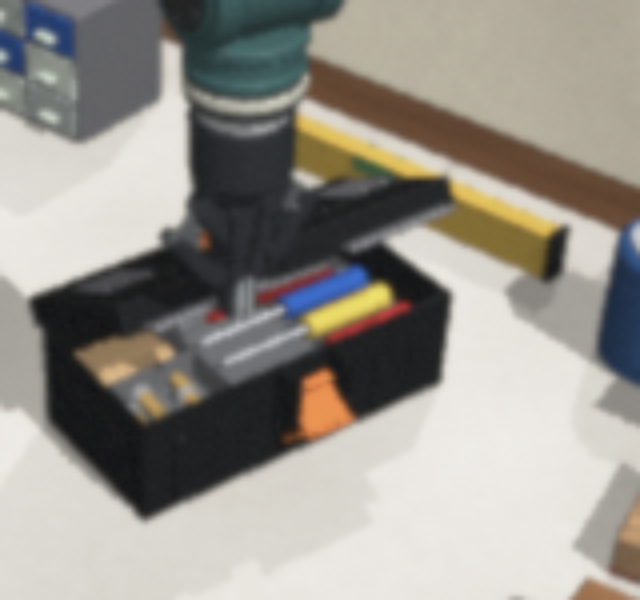

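The lid is up at about 0.5 rad and resting on the finger, and the box appears unmoved. I carry on over the top.

```bash
python3 -m pendant '[{"x":-0.08,"y":0,"z":-0.16,"spin":0,"jaw":255},{"x":-0.09,"y":0,"z":-0.15,"spin":0,"jaw":255},{"x":-0.1,"y":0,"z":-0.14,"spin":0,"jaw":255},{"x":-0.1,"y":0,"z":-0.14,"spin":0,"jaw":255},{"x":-0.12,"y":0,"z":-0.13,"spin":0,"jaw":255},{"x":-0.12,"y":0,"z":-0.13,"spin":0,"jaw":255}]' >/dev/null;python3 tb.py; python3 -m pendant '[{"x":-0.13,"y":0,"z":-0.12,"spin":0,"jaw":255},{"x":-0.13,"y":0,"z":-0.12,"spin":0,"jaw":255},{"x":-0.14,"y":0,"z":-0.1,"spin":0,"jaw":255},{"x":-0.14,"y":0,"z":-0.1,"spin":0,"jaw":255}]' >/dev/null;python3 tb.py
python3 - <<'E'
from h import *
p,_=manip.read_camera("side");cv2.imwrite("pics/s7.png",cv2.resize(p[110:260,290:450,::-1],None,fx=4,fy=4))
E
```

```text
t 10.30 box xyz [-53.2  80.  222.4] F box [-3.1 -0.8  1.6] toolx [-1.    -0.007] w 0.0
t 10.70 box xyz [-25.5  80.5 244. ] F box [-0.7  0.2 -0.3] toolx [-1.    -0.007] w -0.1
```

View pics/s7.png

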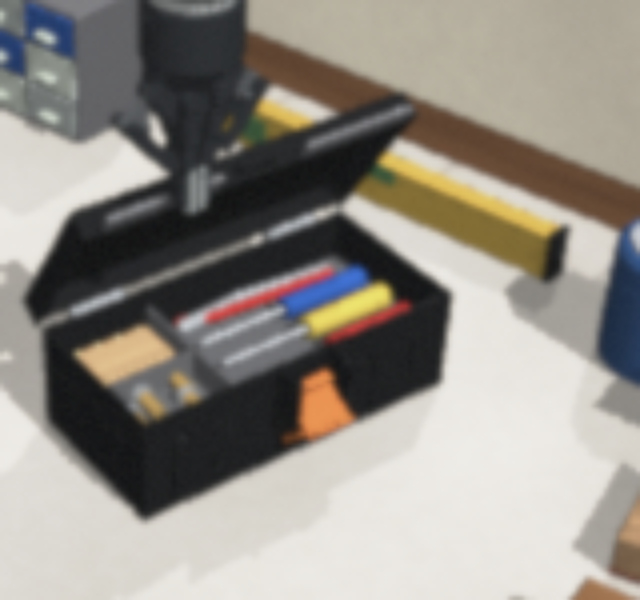

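The lid is at about 1 rad, resting lightly on the finger at (195, 200).

```bash
python3 -m pendant '[{"x":-0.16,"y":0,"z":-0.09,"spin":0,"jaw":255},{"x":-0.16,"y":0,"z":-0.08,"spin":0,"jaw":255},{"x":-0.17,"y":0,"z":-0.07,"spin":0,"jaw":255},{"x":-0.17,"y":0,"z":-0.06,"spin":0,"jaw":255},{"x":-0.18,"y":0,"z":-0.05,"spin":0,"jaw":255},{"x":-0.18,"y":0,"z":-0.04,"spin":0,"jaw":255},{"x":-0.18,"y":0,"z":-0.03,"spin":0,"jaw":255},{"x":-0.18,"y":0,"z":-0.02,"spin":0,"jaw":255},{"x":-0.18,"y":0,"z":0,"spin":0,"jaw":255},{"x":-0.18,"y":0,"z":0,"spin":0,"jaw":255},{"x":-0.15,"y":0,"z":0,"spin":0,"jaw":255}]' >/dev/null;python3 tb.py
python3 - <<'E'
from h import *
p,_=manip.read_camera("side");cv2.imwrite("pics/s8.png",cv2.resize(p[110:260,290:450,::-1],None,fx=4,fy=4))
E
```

```text
t 11.85 box xyz [ 69.   81.1 265.7] F box [-0.2  0.3 -0.3] toolx [-1.    -0.007] w -0.1
```

View pics/s8.png

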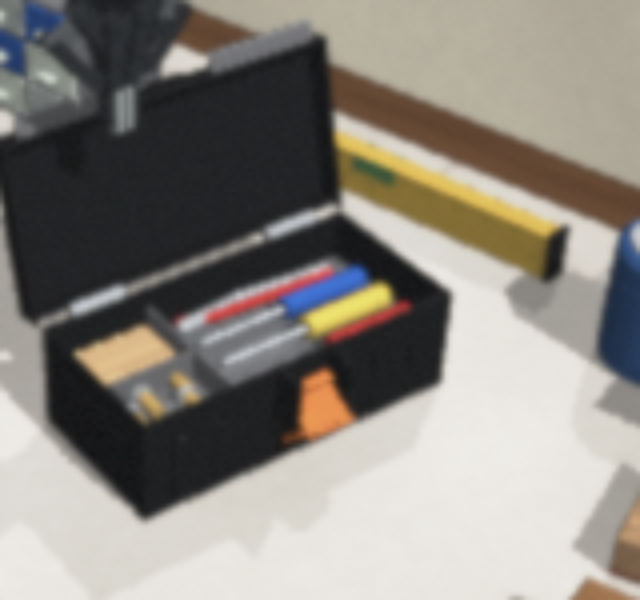

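The lid is past upright, just beyond the fingertip at (125, 110). I withdraw and check the lid angle.

```bash
python3 -m pendant '[{"x":0.3,"y":0,"z":-0.1,"spin":0,"jaw":255},{"x":0.6,"y":0,"z":-0.3,"spin":0,"jaw":255},{"x":0.8,"y":0,"z":-0.3,"spin":0,"jaw":255},{"x":0.8,"y":0,"z":-0.3,"spin":0,"jaw":255},{"x":0.8,"y":0,"z":0,"spin":0,"jaw":255},{"x":0.8,"y":0,"z":0,"spin":0,"jaw":255},{"x":0,"y":0,"z":0,"spin":0,"jaw":255},{"x":0,"y":0,"z":0,"spin":0,"jaw":255},{"x":0,"y":0,"z":0,"spin":0,"jaw":255},{"x":0,"y":0,"z":0,"spin":0,"jaw":255}]' >/dev/null; python3 tb.py >o; cat o
python3 - <<'E'
from tb import *
pic,d,W=cloud("side");cv2.imwrite("pics/s9.png",cv2.resize(pic[110:260,290:450,::-1],None,fx=4,fy=4))
P=W.reshape(-1,3);P=P[~np.isnan(P[:,0])];a=(P[:,:2]-O)@ex;b=(P[:,:2]-O)@ey
m=(abs(b)<140)&(P[:,2]>140)&(P[:,2]<250)&(a>40)&(a<180)
k=np.polyfit(P[m,2],a[m],1);print(m.sum(),"lid angle",np.pi/2+np.arctan(k[0]))
m=(abs(b)<140)&(P[:,2]>40)&(P[:,2]<85)&(a<-60)&(a>-95)
print("front wall",m.sum(),np.median(a[m]))
E
```

```text
t 12.90 box xyz [-136.1   79.7  315.9] F box [ 0.3 -0.1 -0.5] toolx [-1.    -0.008] w -0.1
t 12.90 box xyz [-136.1   79.7  315.9] F box [ 0.3 -0.1 -0.5] toolx [-1.    -0.008] w -0.1
1841 lid angle 1.8324361293646332
front wall 652 -79.07592636496767
```

View pics/s9.png

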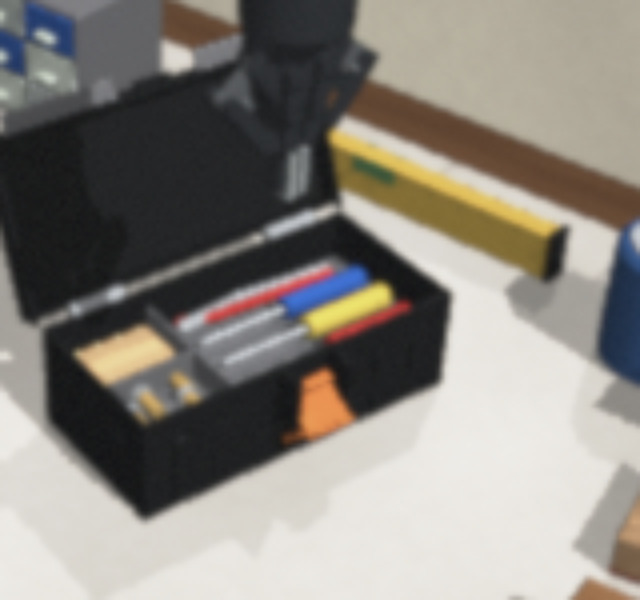

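```bash
python3 -m pendant '[{"x":0,"y":0,"z":0,"spin":0,"jaw":255},{"x":0,"y":0,"z":0,"spin":0,"jaw":255},{"x":0,"y":0,"z":0,"spin":0,"jaw":255},{"x":0,"y":0,"z":0,"spin":0,"jaw":255},{"x":0,"y":0,"z":0,"spin":0,"jaw":255}]' >/dev/null
python3 - <<'E'
from tb import *
pic,d,W=cloud("side")
P=W.reshape(-1,3);P=P[~np.isnan(P[:,0])];a=(P[:,:2]-O)@ex;b=(P[:,:2]-O)@ey
m=(abs(b)<130)&(P[:,2]>145)&(P[:,2]<225)&(a>60)&(a<190)
z,x=P[m,2],a[m]
for _ in range(5):
    k=np.polyfit(z,x,1);r=abs(np.polyval(k,z)-x)<6;z,x=z[r],x[r]
print(len(z),"lid angle",np.pi/2+np.arctan(k[0]),"x at z200",np.polyval(k,200))
E
```

```text
t 13.45 box xyz [-136.7   79.6  315.8] F box [-0.8 -0.7  0.5] toolx [-1.    -0.007] w 0.1
1331 lid angle 1.9542281499951972 x at z200 137.28614703490928
```

The lid rests at about 1.95 rad, on its stop. The clip is open, the box has not moved, and the robot is clear.

```bash
python3 -c "
from bench import manip
print(manip.close_job())"
```

```text
the job is handed in; nothing more can be done
None
```

The toolbox is open and the job is handed in at about 13.5 s: the clip is sprung fully down and the lid rests on its stop at about 1.95 rad. The toolbox looks unmoved in the last picture, and the arm kept clear of the other things, though I did not measure their final positions.

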